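# Clip the spare roller shaft into its storage fork

### The arm

A 6-joint arm with a two-finger parallel gripper is mounted at the origin on the work surface. World frame = base frame: x ahead of the robot, y to its left, z up, the work surface at z = 0. Lengths are in mm, angles in rad, forces in N, time in s.
With the tool pointing down it reaches from about 350 to 975 mm from the base axis. Payload 7.1 kg.
Tool frame: the origin (TCP) lies midway between the tips of the shut fingers; the grasp point (between the pads) lies 19 mm behind it; z points along the fingers, y is the line along which they close (so a half turn about z gives the same grasp; the last joint's range is limited). The gripper opens to 88 mm and grips with 3 to 60 N. Pads are 20 mm wide; open, the fingers measure 115 mm over their backs; the gripper's body (75 mm by 178 mm) begins 61 mm behind the grasp point.
Start: joints at [-0.019, 0.423, 1.63, -0, 1.089, -0.019], TCP at [624.984, 0.026, 222.675] pointing down, gripper open.
Joint ranges: [-3, 3], [-0.9, 2.11], [0.09, 2.58], [-1.31, 4.45], [0.11, 2.69], [-2.54, 2.54]. Speed limits (rad/s): [2.39, 2.39, 3.01, 3.14, 3.14, 3.14].

### API

Orientations are given as a rotation vector (axis times angle).
In Python, from workcell import ctrl gives the robot as it stands.
- The arm moves only by the shell command python3 -m pendant 'ROWS'. ROWS is a JSON object of lists of equal length, an entry for each row: "grip": the opening, from -1 (shut) to 1 (fully open); "linear": the shift along the tool's x, y, z in mm, a list of three; "angular": the turn, a rotation vector about the tool's x, y, z in rad, a list of three. In form: {"grip": [grip, ...], "linear": [[tx, ty, tz], ...], "angular": [[ax, ay, az], ...]}. A call has 1 to 12 rows; each row shifts and turns the commanded pose from where the row before left it, along the tool's axes as they then stand; what a row does not reach is not made up. A row lasts 1/12 s, in which the tool goes at most 41.7 mm and 7.16 degrees, less where a joint would pass 70% of its speed; a pose out of reach is approached as far as the arm can. A call with a gripper value outside its range is refused whole. The fingers move at their own pace and stop on an object; the grip force is fixed at half the most. Time passes only in rows, so rows that do not move let the fingers close. It gives the time, the measured TCP pose, the force, the opening and the grip force at its end, in the units of the state.
- ctrl.get_obs(): the state, without advancing time (a new reading comes with each control period).
- ctrl.get_image(name): name is "scene" or "side" or "wrist"; returns the picture (400x640x3 uint8, red, green, blue); there is no depth.
- ctrl.camera_params(name): a dict with "vfov" (degrees; the focal length in pixels is half the picture's height over the tangent of half this angle, whatever the lens; pixels are square), "cx", "cy" (the principal point, pixels), "k1" (the pictures are not rectified: a ray, as slopes to the right and down, at radius r is drawn at 1 + k1 r^2 times it, then the intrinsics apply), "R" (3x3) and "t" (3): a world point X has camera coordinates R X + t; the wrist camera has in their place "T_tool_cam" (4x4, takes a point from camera to tool coordinates, whose origin is the TCP and whose axes are the flange's). Camera axes: x right, y down, z forward; pixel columns grow to the right and rows downward; lengths in mm; the calibration is good to about 2 mm. A picture is of the moment at which its call begins: read the wrist's pose just before it. camera_params takes no time and is no camera call.
- ctrl.close_job(): hands the job in; it is judged then, once.
The state is a dict: "t": time; "qpos": joint angles; "qvel": joint speeds; "joint_torque": joint torques, N m; "ee_pos": TCP position; "orientation": TCP orientation; "ft_force": force on the tool from outside, world axes, zero at the start; "moment": the same for the moment, N m; "width": finger opening in mm; "grasp_force": force on a finger pad.
Only numpy, scipy, OpenCV 4.12 (cv2) and the standard library are available. Lean on these libraries where they do the work, as an engineer would, in place of code of your own. Each camera call takes 0.05 s, during which the arm holds its last target. There are 200 camera calls.

### The job

Roll the steel roller shaft off the wooden loading deck into the mouth of the blue storage clip, then press it down past the two yellow sprung jaws until it lies level on the rubber seats of both forks and both jaws have sprung back over it. Before letting go, bed it in: bear down on the seated shaft steadily with about 20 N for a second. Never load the shaft with more than about 40 N, and leave the other things on the bench where they are.

Things in the scene. Friction and masses are not known exactly. Their poses are not given: they have to be found in the camera images.
- clip: Fixed clip; all mm below are in its frame. Origin on the bench under the slot's middle; x runs from the deck (robot side) across the slot to the back walls, y along the slot (left seen from the deck), z up. Blue base x -115..34, y -88..88, top z 12. Between the forks (y -50..50) the slot is open for fingers at x > -24, down to the base. Seated, the shaft's axis is at z 27 to 35, x -1.5..1.5.
- deck (a point): Point on top of the wooden loading deck at its middle, clip frame (-66, 0, 57). The deck is flat and level: x -108..-24, y -30..30, top z 57.
- mouth (a point): Clip frame (1.5, 0, 57): about where the shaft's middle is when it lies in the mouth on the shut jaws, against the back walls.
- seat_left (a point): Centre of the top of the black rubber seat of the grey +y fork, clip frame (0, 62, 24); shims under the seats differ, so the real seat tops (both alike) are 0 to 8 mm lower. The fork spans y 50..75: back wall x 12.5..22 up to z 78, seat between, low front cheek (y 68..75) x -20..-12.5 up to z 40.
- seat_right (a point): The same for the -y fork, clip frame (0, -62, 24), likewise really 0 to 8 mm lower.
- jaw_left (a joint): Yellow sprung jaw of the +y fork (y 51..65), rad: 0 shut, swings out towards the deck, up to 0.5. Hinge along y at x -17, z 8. Shut: flat top z 57 at x -20..-10.5, sloping down to the nose at x -5.5, z 46.5, 18 mm from the back wall; must yield about 0.12 rad to pass the shaft. Needs roughly 3 to 9 N downward; the two springs differ.
- jaw_right (a joint): The same jaw at the -y fork (y -65..-51).
- shaft: Loose steel roller shaft, 22 mm diameter, 200 mm long, about 0.2 kg, red bands at its ends. Origin at its middle, on its axis; its y axis runs along it (it may have turned about it). At the start it lies along the clip's y across the deck, its axis at z 68 and x -85..-42 in the clip frame; it does not roll by itself.
- collar: Bystander: loose steel ring, 64 mm across, 22 mm high; origin under its centre
- tin: Bystander: small orange can, 60 mm across, 75 mm high; origin under its centre
- bearing: Bystander: green bearing block, 50 x 100 mm foot, 64 mm high; origin under its centre
- wrench: Bystander: steel wrench lying flat; origin under its middle
- tape: Bystander: cardboard-coloured tape roll lying flat, 90 mm across, 40 mm high; origin under its centre
- carton: Bystander: closed brown cardboard box, 160 x 140 x 100 mm; origin under its centre
There are look-alikes about, which are no part of the job. What is shaped like the shaft but green is not meant.

How it is judged (in metres and radians):
On the way:
1. the shaft, down past both jaws, is borne down on with 13 to 27 N for half a second (z of shaft in the frame of clip below 0.0385 m and angle between the y axis of shaft and the y axis of clip, either way round below 0.04 rad and value of joint each of jaw_left, jaw_right below 0.05 rad and contact force between the fingers and shaft between 13 and 27 N), for 0.5 s.
At the end, for the whole second after the job is handed in: The shaft lies at rest on both seats: its middle 22 to 38.5 mm above the bench, within 5 mm of the slot's centre plane and within 30 mm of the clip's middle lengthwise, parallel to the slot within 0.04 rad; both jaws have sprung back to below 0.05 rad (z of shaft in the frame of clip between 0.022 and 0.0385 m and x of shaft in the frame of clip between -0.005 and 0.005 m and y of shaft in the frame of clip between -0.03 and 0.03 m and angle between the y axis of shaft and the y axis of clip, either way round below 0.04 rad and value of joint each of jaw_left, jaw_right below 0.05 rad and linear speed of shaft below 0.02 m/s); the robot touches nothing.
It fails at once if the fingers load the shaft with more than 45 N (contact force between the fingers and shaft above 45 N).
It fails at once if another thing on the bench is moved by more than 30 mm (distance of any of collar, tin, bearing, wrench, tape, carton from where it was at the start of the episode above 0.03 m).
It also fails if it takes over 45 s, if anything falls off the work surface, if the arm or the gripper's body presses on something with over 40 N, if the wrist force passes 120 N, or if a joint passes its speed limit or range.

## Working session

There is one attempt and no reset: what is moved stays moved. The work goes in short steps, Python scripts to look and compute and a shell command to move; the robot and the scene stay as the last step left them, time stands still between calls to the robot, and variables do not carry over. Pictures are saved under pics/ and viewed, at most 10 in all, crops included, and the job is handed in when it is done.

```bash
mkdir -p pics; ls; python3 - <<'E'
from workcell import ctrl
import cv2,numpy as np
ims=[]
for n in ("scene","side","wrist"):
    p=ctrl.camera_params(n);print(n,p)
    if n=="wrist":print(ctrl.get_obs())
    im=ctrl.get_image(n)[:,:,::-1];cv2.imwrite(f"pics/{n}0.png",im)
E
```

```text
pics
scene {'vfov': 48.57870285892537, 'cx': 308.7433063726567, 'cy': 194.04234909554472, 'k1': 0.03800280129344046, 'R': array([[-0.22130083,  0.9751502 ,  0.01039354],
       [ 0.79967209,  0.18755724, -0.57039182],
       [-0.55816708, -0.11791676, -0.82130698]]), 't': array([  93.33636423, -378.49048742, 1666.18486718])}
side {'vfov': 57.72171358824176, 'cx': 320.37860431447797, 'cy': 196.47910506830343, 'k1': -0.030909235276627173, 'R': array([[ 0.94223912, -0.33471757,  0.01223075],
       [-0.1872578 , -0.55670904, -0.80932661],
       [ 0.2777048 ,  0.76028889, -0.58723152]]), 't': array([-489.84378262,  173.74327049, 1088.92643093])}
wrist {'vfov': 62.98434271025844, 'cx': 324.1832286280671, 'cy': 197.12738661899823, 'k1': -0.036941076075277184, 'T_tool_cam': array([[ 1.11406669e-03, -9.69411036e-01, -2.45440423e-01,
         6.62363413e+01],
       [ 9.99999328e-01,  1.00109997e-03,  5.85024146e-04,
        -6.75675777e-02],
       [-3.21418463e-04, -2.45440910e-01,  9.69411500e-01,
        -1.62814893e+02],
       [ 0.00000000e+00,  0.00000000e+00,  0.00000000e+00,
         1.00000000e+00]])}
{'t': 0.1, 'qpos': array([-1.89661698e-02,  4.23743581e-01,  1.63061375e+00,  2.67514966e-05,
        1.08862167e+00, -1.90260906e-02]), 'qvel': array([-1.62505866e-03, -1.75380499e-03, -3.32566284e-03,  1.28870200e-03,
        1.62726261e-03, -1.31287790e-05]), 'joint_torque': array([ 6.49496542e-04, -5.45618248e+01, -2.74323839e+01,  6.46709581e-02,
        1.88581715e-02,  1.54216096e-06]), 'ee_pos': array([6.24488650e+02, 6.39028276e-02, 2.21992386e+02]), 'orientation': array([-2.22067065e+00, -2.22077613e+00,  1.48301976e-03]), 'ft_force': array([-0.38059919,  0.58442836, -0.50754885]), 'moment': array([0.00356765, 0.0478337 , 0.00476995]), 'grasp_force': 0.0, 'width': 87.94029543254526}
```

View pics/scene0.png

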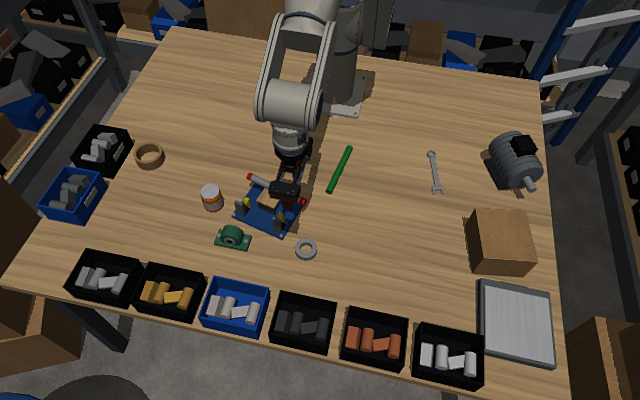

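View pics/side0.png

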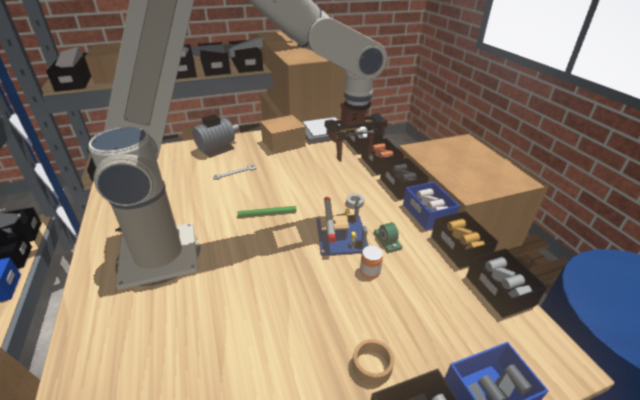

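Scene: arm hides the clip. The shaft's red ends are at (250,177) and (303,202) and the clip is at about (268,212). In side, the red ends are at (327,200) and (331,240) and the clip is at (342,235). The green rod is at (340,170) in scene and (267,211) in side.

View pics/wrist0.png

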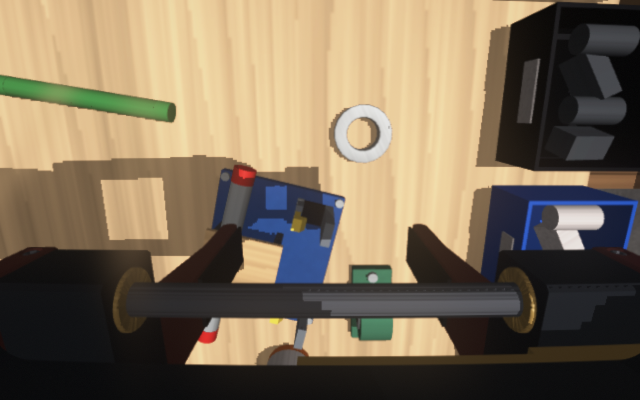

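```bash
cat > h.py <<'E'
import numpy as np,cv2
from scipy.spatial.transform import Rotation as Ro
from workcell import ctrl
def cam(n,obs=None):
    p=ctrl.camera_params(n); f=200/np.tan(np.radians(p["vfov"])/2)
    if n=="wrist":
        T=np.array(p["T_tool_cam"]); W=np.eye(4); W[:3,:3]=Ro.from_rotvec(obs["orientation"]).as_matrix(); W[:3,3]=obs["ee_pos"]
        C=np.linalg.inv(W@T); R,t=C[:3,:3],C[:3,3]
    else: R,t=np.array(p["R"]),np.array(p["t"])
    return dict(f=f,c=np.array([p["cx"],p["cy"]]),k=p["k1"],R=R,t=t)
def ray(c,uv):
    d=(np.array(uv,float)-c["c"])/c["f"]; s=d.copy()
    for _ in range(20): s=d/(1+c["k"]*(s@s))
    v=c["R"].T@np.array([s[0],s[1],1]); return -c["R"].T@c["t"], v/np.linalg.norm(v)
def plane(c,uv,z):
    o,v=ray(c,uv); return o+v*(z-o[2])/v[2]
def proj(c,X):
    x=c["R"]@np.array(X,float)+c["t"]; s=x[:2]/x[2]; return s*(1+c["k"]*(s@s))*c["f"]+c["c"]
def tri(rays):
    A=np.zeros((3,3));b=np.zeros(3)
    for o,v in rays:
        P=np.eye(3)-np.outer(v,v);A+=P;b+=P@o
    X=np.linalg.solve(A,b); return X,[np.linalg.norm((np.eye(3)-np.outer(v,v))@(X-o)) for o,v in rays]
def blobs(im,lo,hi,amin=15,roi=None):
    # im is RGB; lo/hi HSV, hue wraps if lo>hi
    h=cv2.cvtColor(im,cv2.COLOR_RGB2HSV)
    if lo[0]>hi[0]:
        m=cv2.inRange(h,(lo[0],lo[1],lo[2]),(180,hi[1],hi[2]))|cv2.inRange(h,(0,lo[1],lo[2]),tuple(hi))
    else: m=cv2.inRange(h,tuple(lo),tuple(hi))
    n,l,s,c=cv2.connectedComponentsWithStats(m)
    return [(tuple(np.round(c[i],1)),s[i].tolist()) for i in range(1,n) if s[i][4]>=amin],l
E
python3 - <<'E'
from h import *
for n in("scene","side","wrist"):
    im=cv2.imread(f"pics/{n}0.png")[:,:,::-1].copy()
    for nm,lo,hi in(("red",(172,150,60),(6,255,255)),("yel",(18,150,80),(32,255,255)),("blue",(105,120,40),(120,255,255))):
        print(n,nm,[(tuple(map(float,c)),s) for c,s in blobs(im,lo,hi,12)[0]][:12])
E
```

```text
scene red [((248.8, 175.5), [247, 173, 6, 7, 26]), ((302.4, 201.3), [299, 198, 8, 8, 38])]
scene yel [((246.1, 200.8), [243, 198, 7, 7, 32]), ((279.7, 215.0), [278, 213, 5, 6, 19]), ((166.0, 294.0), [140, 281, 54, 28, 817])]
scene blue [((189.0, 2.8), [179, 0, 19, 9, 94]), ((559.0, 38.7), [533, 0, 54, 81, 701]), ((162.5, 22.9), [150, 7, 35, 34, 483]), ((629.2, 39.8), [615, 25, 25, 35, 73]), ((462.8, 36.9), [447, 30, 29, 18, 307]), ((456.5, 62.1), [445, 49, 30, 22, 314]), ((25.8, 111.3), [0, 92, 53, 40, 1047]), ((71.8, 196.4), [36, 165, 72, 61, 1787]), ((266.0, 213.9), [232, 184, 70, 55, 1139]), ((236.1, 306.1), [198, 276, 72, 64, 2242]), ((14.7, 396.5), [0, 393, 38, 7, 197])]
side red [((331.4, 237.0), [329, 235, 6, 6, 29])]
side yel []
side blue [((32.0, 135.2), [0, 59, 74, 163, 1086]), ((5.0, 100.2), [0, 89, 12, 24, 45]), ((30.8, 152.2), [26, 143, 10, 19, 23]), ((423.7, 184.2), [416, 183, 17, 4, 24]), ((412.1, 193.0), [407, 187, 13, 15, 37]), ((453.3, 206.2), [447, 202, 12, 8, 35]), ((430.2, 210.1), [424, 206, 16, 7, 31]), ((609.2, 307.1), [561, 249, 79, 151, 7467]), ((6.8, 277.6), [0, 257, 20, 44, 551]), ((477.1, 373.1), [452, 343, 56, 57, 571]), ((531.2, 372.1), [527, 367, 9, 11, 13]), ((536.0, 393.9), [522, 381, 25, 19, 111])]
wrist red [((243.0, 175.1), [231, 165, 25, 21, 401]), ((207.1, 336.8), [197, 331, 20, 12, 176])]
wrist yel [((298.2, 222.6), [292, 213, 14, 18, 164]), ((275.3, 319.9), [270, 318, 12, 6, 52])]
wrist blue [((290.3, 236.6), [242, 185, 99, 98, 4436]), ((576.3, 214.7), [510, 187, 128, 64, 4237]), ((217.8, 218.4), [214, 212, 8, 15, 55]), ((490.2, 266.1), [482, 246, 16, 36, 307])]
```

Wrist: the shaft's red ends are at (243,175) and (207,337), the blue base is around (290,237), and the right jaw is at (298,222). Candidates in this view: the red-banded steel shaft at (235,200), and the green rod at (85,98), which is excluded by colour. The dark bar at (320,300) is part of the gripper.

```bash
python3 - <<'E'
from h import *
o=ctrl.get_obs(); w=cam("wrist",o); s=cam("scene"); d=cam("side")
A=[ (w,(243,175)),(s,(302.4,201.3))]; B=[(w,(207,337)),(s,(248.8,175.5)),(d,(331.4,237))]
for L in(A,B):
    print(np.round([plane(c,uv,74) for c,uv in L],1).tolist()); X,e=tri([ray(c,uv) for c,uv in L]); print("tri",X.round(1),np.round(e,1))
for uv in((298,222),(275,320)): print("jaw wrist",plane(w,uv,55).round(1))
for uv in((246,201),(280,215)): print("jaw scene",plane(s,uv,55).round(1))
for uv in((225,170),(345,195)): print("base back/side corners",plane(w,uv,12).round(1))
E
```

```text
[[545.9, 9.6, 74.0], [550.5, 9.4, 74.0]]
tri [543.    7.5  62.6] [0.1 0.1]
[[493.8, -173.8, 74.0], [495.7, -171.0, 74.0], [491.8, -171.9, 74.0]]
tri [ 493.5 -172.1   73.5] [1.7 1.6 1.7]
jaw wrist [596.7 -44.6  55. ]
jaw wrist [ 567.6 -164.4   55. ]
jaw scene [ 575.2 -157.    55. ]
jaw scene [599.7 -46.1  55. ]
base back/side corners [509.6   4.1  12. ]
base back/side corners [649.  -25.5  12. ]
```

```bash
python3 -m pendant '{"grip":[0.41,0.41,0.41,0.41,0.41,0.41,0.41,0.41,0.41,0.41,0.41,0.41],"linear":[[-16.4,-25,-15.6],[-16.4,-25,-15.6],[-16.4,-25,-15.6],[-16.4,-25,-15.6],[-16.4,-25,-15.6],[0,0,0],[0,0,0],[0,0,0],[0,0,0],[0,0,0],[0,0,0],[0,0,0]],"angular":[[0,0,0],[0,0,0],[0,0,0],[0,0,0],[0,0,0],[0,0,0.12],[0,0,0.12],[0,0,0.12],[0,0,0.12],[0,0,0.12],[0,0,0.12],[0,0,0.12]]}'
python3 -m pendant '{"grip":[0.41,0.41,0.41,0.41,0.41,0.41,0.41,0.41,0.41,0.41],"linear":[[0,0,0],[0,0,0],[0,0,0],[0,0,0],[0,0,0],[0,0,0],[0,0,0],[0,0,0],[0,0,0],[0,0,0]],"angular":[[0,0,0.12],[0,0,0.12],[0,0,0.12],[0,0,0.12],[0,0,0.12],[0,0,0.12],[0,0,0.12],[0,0,0.11],[0,0,0],[0,0,0]]}'
python3 - <<'E'
from h import *
o=ctrl.get_obs(); im=ctrl.get_image("wrist"); np.savez("w1.npz",im=im,p=o["ee_pos"],r=o["orientation"])
cv2.imwrite("pics/w1.png",im[:,:,::-1]); 
for nm,lo,hi in(("red",(172,150,60),(6,255,255)),("yel",(18,150,80),(32,255,255)),("blue",(105,120,40),(120,255,255))): print(nm,[(tuple(map(float,c)),s) for c,s in blobs(im,lo,hi,20)[0]][:8])
E
```

```text
t: 1.15
ee_pos: [499.7, -82.0, 300.5]
orientation: [-2.937, -1.114, 0.001]
ft_force: [0.2, 0.6, -0.4]
width: 61.7
grasp_force: 0.0
t: 1.98
ee_pos: [499.8, -81.9, 300.5]
orientation: [-3.123, 0.338, 0.001]
ft_force: [0.0, 0.4, 0.7]
width: 62.0
grasp_force: 0.0
red [((240.7, 150.4), [235, 142, 13, 18, 210]), ((397.0, 161.6), [390, 153, 14, 18, 208])]
yel [((279.4, 94.4), [273, 92, 12, 12, 55]), ((374.3, 99.6), [368, 94, 14, 13, 149]), ((177.5, 326.5), [174, 321, 8, 12, 45]), ((468.7, 329.0), [465, 324, 8, 10, 29])]
blue [((326.8, 104.2), [261, 63, 132, 89, 6372]), ((284.7, 170.2), [271, 167, 29, 7, 185]), ((363.3, 173.9), [351, 172, 28, 4, 73])]
```

View pics/w1.png

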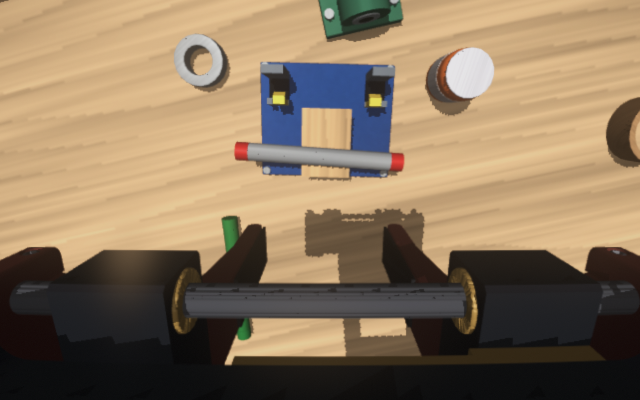

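Clear view: shaft red ends at (241,150) and (397,162), deck at (327,143), jaws at (279,97) and (375,100), base far edge along y≈63. The shaft is yawed a few degrees relative to the clip. Green rod at (232,230), not wanted. Next I fit the clip.

```bash
python3 - <<'E'
from h import *
z=np.load("w1.npz"); im=z["im"]; w=cam("wrist",dict(ee_pos=z["p"],orientation=z["r"]))
h=cv2.cvtColor(im,cv2.COLOR_RGB2HSV)
def quad(m,zz,name):
    c=max(cv2.findContours(m,cv2.RETR_EXTERNAL,cv2.CHAIN_APPROX_NONE)[0],key=cv2.contourArea)[:,0]
    P=np.array([plane(w,u,zz)[:2] for u in c],np.float32); r=cv2.minAreaRect(P); print(name,np.round(r[0],1),np.round(r[1],1),round(r[2],2)); print(cv2.boxPoints(r).round(1).tolist()); return P
m=cv2.inRange(h,(100,100,20),(125,255,255)); m[200:]=0; m[:, :230]=0;m[:,430:]=0
m=cv2.morphologyEx(m,cv2.MORPH_CLOSE,np.ones((25,25)))
P=quad(m,12,"base")
m2=cv2.inRange(h,(10,60,90),(25,200,255)); m2[:104]=0;m2[185:]=0;m2[:,:296]=0;m2[:,358:]=0
m2=cv2.morphologyEx(m2,cv2.MORPH_CLOSE,np.ones((31,31)));quad(m2,57,"deck")
for uv in((240.7,150.4),(397,161.6)):print("red",plane(w,uv,72).round(1))
for uv in((279.4,97),(374.3,99.6)):print("jaw",plane(w,uv,55).round(1))
cv2.imwrite("pics/c1.png",cv2.resize(im[50:190,220:420,::-1],None,fx=4,fy=4,interpolation=cv2.INTER_CUBIC))
E
```

```text
base [556.4 -97.1] [173.6 146.1] 76.33
[[464.79998779296875, -164.1999969482422], [606.7999877929688, -198.6999969482422], [647.9000244140625, -30.0], [505.8999938964844, 4.5]]
deck [526.3 -91.3] [77.5 93.5] 77.68
[[472.3999938964844, -119.19999694824219], [563.7000122070312, -139.10000610351562], [580.2000122070312, -63.400001525878906], [488.8999938964844, -43.400001525878906]]
red [545.8   9.8  72. ]
red [ 492.6 -170.8   72. ]
jaw [596.7 -48.5  55. ]
jaw [ 569.4 -159.4   55. ]
```

View pics/c1.png

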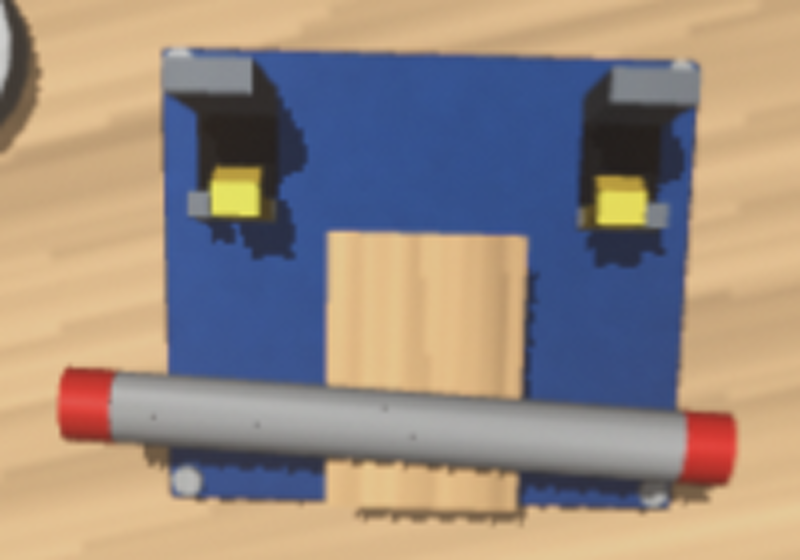

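Crop: shaft is grey with red bands, lying on the deck, and only its yaw is off. Base, deck, jaw and wall corners are all crisp, so I'll fit a rigid clip pose to them.

```bash
python3 - <<'E'
from h import *
z=np.load("w1.npz"); w=cam("wrist",dict(ee_pos=z["p"],orientation=z["r"]))
D=[(163,50,34,88,12),(699,62,34,-88,12),(170,497,-115,88,12),(667,507,-115,-88,12),(327,231,-24,30,57),(528,236,-24,-30,57),(325,503,-108,30,57),(520,515,-108,-30,57),
(212,216,-20,65,57),(261,216,-20,51,57),(597,228,-20,-51,57),(646,226,-20,-65,57),(165,93,12.5,75,78),(252,92,12.5,50,78),(612,104,12.5,-50,78),(698,106,12.5,-75,78)]
W=np.array([plane(w,(a/4+220,b/4+50),h)[:2] for a,b,_,_,h in D]); C=np.array([d[2:4] for d in D],float)
wc,cc=W.mean(0),C.mean(0); U,S,V=np.linalg.svd((C-cc).T@(W-wc)); R=V.T@U.T; t=wc-R@cc
print("yaw",np.degrees(np.arctan2(R[1,0],R[0,0])),"t",t, "det",np.linalg.det(R)); print((R.T@(W-t).T).T.round(1)-C)
np.savez("clip.npz",R=R,t=t)
for uv in((240.7,150.4),(397,161.6)):
    print("red in clip",(R.T@(plane(w,uv,72)[:2]-t)).round(1))
tr=Ro.from_rotvec(z["r"]).as_matrix(); print("tool x yaw",np.degrees(np.arctan2(tr[1,0],tr[0,0])),"tcp clip",R.T@(z["p"][:2]-t))
E
```

```text
yaw -13.702080190091296 t [ 594.54276224 -107.25059641] det 1.0
[[-1.  -0.7]
 [-0.3  0.8]
 [ 0.5 -0.2]
 [ 1.2  1.2]
 [ 0.2  0.5]
 [ 0.2 -0.1]
 [ 1.1  0.4]
 [-1.3 -1.3]
 [-0.2  0.1]
 [ 0.1 -0.7]
 [-0.9  0.2]
 [ 0.1 -0.5]
 [-0.2 -0.3]
 [ 0.5  0.3]
 [-0.2 -0.3]
 [ 0.   0.5]]
red in clip [-75.1 102.1]
red in clip [-84.  -85.9]
tool x yaw -12.36584081793636 tcp clip [-98.02913448   2.16260271]
```

```bash
python3 -m pendant '{"grip":[0.41,0.41,0.41,0.41,0.41,0.41,0.41,0.41,0.41,0.41,0.41,0.41],"linear":[[-17,2.2,0],[0,0,28],[0,0,28],[0,0,28],[0,0,28],[0,0,28],[0,0,28],[0,0,28],[0,0,20],[0,0,15],[0,0,7],[0,0,0]],"angular":[[0,0,0.0234],[0,0,0],[0,0,0],[0,0,0],[0,0,0],[0,0,0],[0,0,0],[0,0,0],[0,0,0],[0,0,0],[0,0,0],[0,0,0]]}'
cat > s.py <<'E'
from h import *
import sys
c=np.load("clip.npz");R,t=c["R"],c["t"]
o=ctrl.get_obs();M=Ro.from_rotvec(o["orientation"]).as_matrix()
print("tcp clip",(R.T@(o["ee_pos"][:2]-t)).round(1),o["ee_pos"][2].round(1),"yawerr deg",round(np.degrees(np.arctan2(M[1,0],M[0,0])-np.arctan2(R[1,0],R[0,0])),2),"F clip",(R.T@o["ft_force"][:2]).round(1),o["ft_force"][2].round(1),"w",round(o["width"],1),"t",o["t"])
s=cam("scene");d=cam("side");L={}
for n,cm in(("scene",s),("side",d),("wrist",cam("wrist",o))):
    im=ctrl.get_image(n);cv2.imwrite(f"pics/{n}_{sys.argv[1]}.png",im[:,:,::-1])
    for b,a in blobs(im,(172,150,50),(6,255,255),8)[0]:
        P=plane(cm,b,float(sys.argv[2])); q=R.T@(P[:2]-t)
        if abs(q[0])<150 and abs(q[1])<150: print(n,[float(v) for v in b],a[4],"clip",q.round(1))
E
python3 s.py a 72
```

```text
t: 3.03
ee_pos: [482.0, -80.2, 61.3]
orientation: [-3.119, 0.377, 0.005]
ft_force: [-0.3, -1.0, -0.3]
width: 62.1
grasp_force: 0.0
tcp clip [-115.8   -0.4] 61.3 yawerr deg -0.1 F clip [-0.1 -1. ] -0.3 w 62.1 t 3.0333
scene [248.9, 175.6] 27 clip [-82.  -85.8]
scene [302.5, 201.5] 44 clip [-71.2 102.8]
side [331.4, 237.2] 32 clip [-84.3 -85.8]
wrist [106.7, 173.9] 1263 clip [-76.  103.4]
wrist [501.5, 191.4] 1326 clip [-84.7 -86.7]
```

```bash
python3 -m pendant '{"grip":[0.41,0.41,0.41,0.41,0.41,0.41,0.41,0.41,0.41,0.41,0.41,0.41],"linear":[[5,0,0],[5,0,0],[5,0,0],[5,0,0],[5,0,0],[5,0,0],[5,0,0],[5,0,0],[5,0,0],[4,0,0],[3,0,0],[2,0,0]],"angular":[[0,0,0],[0,0,0],[0,0,0],[0,0,0],[0,0,0],[0,0,0],[0,0,0],[0,0,0],[0,0,0],[0,0,0],[0,0,0],[0,0,0]]}'
python3 s.py b 72
```

```text
t: 4.18
ee_pos: [535.8, -93.5, 62.6]
orientation: [3.118, -0.38, 0.0]
ft_force: [0.3, -0.3, 0.4]
width: 62.2
grasp_force: 0.0
tcp clip [-60.3  -0.6] 62.6 yawerr deg -0.2 F clip [ 0.4 -0.2] 0.4 w 62.2 t 4.1833
scene [272.6, 168.2] 26 clip [-139.7  -35.5]
scene [240.7, 186.9] 31 clip [-34.4 -85.8]
scene [296.4, 211.1] 45 clip [-33.5 102.2]
side [347.6, 236.5] 33 clip [-36.9 -87. ]
wrist [499.9, 204.4] 1320 clip [-36.4 -87.7]
wrist [110.0, 204.5] 1158 clip [-36.  105.1]
```

```bash
python3 -m pendant '{"grip":[0.41,0.41,0.41,0.41,0.41,0.41,0.41,0.41,0.41,0.41,0.41,0.41],"linear":[[4,0,0],[4,0,0],[4,0,0],[4,0,0],[4,0,0],[4,0,0],[4,0,0],[3,0,0],[3,0,0],[2,0,0],[2,0,0],[0,0,0]],"angular":[[0,0,0],[0,0,0],[0,0,0],[0,0,0],[0,0,0],[0,0,0],[0,0,0],[0,0,0],[0,0,0],[0,0,0],[0,0,0],[0,0,0]]}'
python3 s.py c 61
```

```text
t: 5.33
ee_pos: [572.6, -102.6, 62.7]
orientation: [3.118, -0.38, 0.001]
ft_force: [-0.3, -0.6, -0.5]
width: 61.7
grasp_force: 0.0
tcp clip [-22.4  -0.7] 62.7 yawerr deg -0.2 F clip [-0.1 -0.6] -0.5 w 61.7 t 5.3333
scene [265.4, 177.9] 27 clip [-103.9  -41.5]
scene [233.9, 198.5] 25 clip [  4.7 -86.8]
scene [290.1, 223.7] 45 clip [  6.5 102.5]
side [360.5, 238.7] 35 clip [  2. -88.]
wrist [489.4, 196.4] 1063 clip [  2.9 -87.9]
wrist [124.4, 195.4] 956 clip [  3.9 104. ]
```

```bash
python3 -m pendant '{"grip":[0.41,0.41,0.41,0.41,0.41,0.41,0.41,0.41],"linear":[[0,0,-11],[0,0,-11],[12,0,0],[11.5,0,0],[0,0,7],[0,0,4],[0,0,0],[0,0,0]],"angular":[[0,0,0],[0,0,0],[0,0,0],[0,0,0.003],[0,0,0],[0,0,0],[0,0,0],[0,0,0]]}'
python3 s.py d 61
```

```text
t: 6.15
ee_pos: [593.8, -107.9, 73.2]
orientation: [-3.118, 0.385, 0.003]
ft_force: [-0.8, -0.4, -0.8]
width: 61.6
grasp_force: 0.0
tcp clip [-0.6 -0.8] 73.2 yawerr deg -0.36 F clip [-0.7 -0.6] -0.8 w 61.6 t 6.15
scene [260.9, 181.4] 8 clip [-86.1 -47.2]
scene [257.4, 183.3] 9 clip [-75.1 -53. ]
scene [234.0, 198.6] 24 clip [  4.9 -86.4]
scene [290.2, 223.7] 45 clip [  6.3 102.7]
side [360.8, 238.8] 30 clip [  2.8 -88.5]
wrist [475.0, 230.0] 869 clip [  2.  -87.6]
wrist [143.0, 230.6] 839 clip [  2.6 102.8]
```

View pics/wrist_d.png

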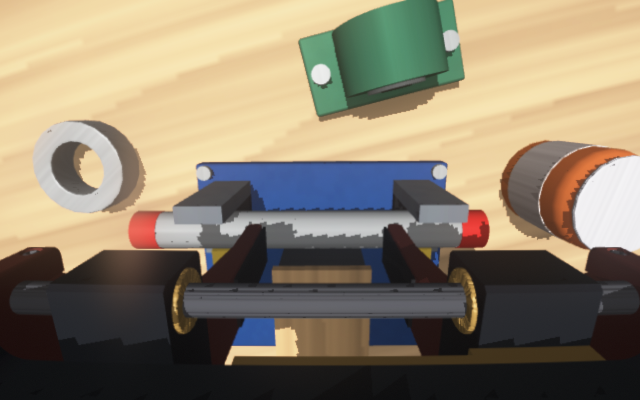

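Wrist: the shaft (y≈230, red ends at 143 and 475) lies in the mouth against both back walls. The finger tips are above it, between the forks. Now I press down in small steps.

```bash
python3 -m pendant '{"grip":[0.41,0.41,0.41,0.41,0.41,0.41],"linear":[[1,0,1],[0.6,0,1],[0,0,1],[0,0,1],[0,0,1],[0,0,0]],"angular":[[0,0,-0.006],[0,0,0],[0,0,0],[0,0,0],[0,0,0],[0,0,0]]}'; python3 -m pendant '{"grip":[0.41,0.41,0.41],"linear":[[0,0,1],[0,0,1],[0,0,0]],"angular":[[0,0,0],[0,0,0],[0,0,0]]}'; python3 -m pendant '{"grip":[0.41,0.41,0.41],"linear":[[0,0,1],[0,0,1],[0,0,0]],"angular":[[0,0,0],[0,0,0],[0,0,0]]}'
```

```text
t: 6.8
ee_pos: [596.4, -108.5, 68.4]
orientation: [-3.119, 0.375, 0.001]
ft_force: [0.4, -0.1, -0.9]
width: 61.8
grasp_force: 0.0
t: 7.05
ee_pos: [596.9, -108.7, 67.0]
orientation: [3.119, -0.375, 0.001]
ft_force: [-1.0, 1.0, 2.9]
width: 61.4
grasp_force: 1.9
t: 7.3
ee_pos: [598.1, -108.9, 65.8]
orientation: [3.119, -0.375, 0.005]
ft_force: [0.5, -0.4, 6.3]
width: 62.1
grasp_force: 3.3
```

```bash
python3 -m pendant '{"grip":[0.41,0.41,0.41],"linear":[[-1,0,1],[-0.5,0,1],[0,0,0]],"angular":[[0,0,0],[0,0,0],[0,0,0]]}'; python3 -m pendant '{"grip":[0.41,0.41,0.41],"linear":[[0,0,1],[0,0,1],[0,0,0]],"angular":[[0,0,0],[0,0,0],[0,0,0]]}'; python3 -m pendant '{"grip":[0.41,0.41,0.41],"linear":[[0,0,1],[0,0,1],[0,0,0]],"angular":[[0,0,0],[0,0,0],[0,0,0]]}'
```

```text
t: 7.55
ee_pos: [598.3, -109.0, 64.6]
orientation: [3.118, -0.375, 0.011]
ft_force: [3.5, -1.0, 8.3]
width: 61.7
grasp_force: 4.0
t: 7.8
ee_pos: [598.9, -109.1, 62.8]
orientation: [3.118, -0.375, 0.013]
ft_force: [5.3, -0.4, 7.8]
width: 61.8
grasp_force: 3.9
t: 8.05
ee_pos: [597.2, -108.7, 59.8]
orientation: [3.119, -0.375, 0.007]
ft_force: [2.5, -0.6, 3.9]
width: 61.9
grasp_force: 2.0
```

```bash
for i in 1 ; do :; done; python3 -m pendant '{"grip":[0.41,0.41,0.41,0.41],"linear":[[0,0,1.5],[0,0,1.5],[0,0,1.5],[0,0,0]],"angular":[[0,0,0],[0,0,0],[0,0,0],[0,0,0]]}'; python3 -m pendant '{"grip":[0.41,0.41,0.41,0.41],"linear":[[0,0,1.5],[0,0,1.5],[0,0,1],[0,0,0]],"angular":[[0,0,0],[0,0,0],[0,0,0],[0,0,0]]}'; python3 -m pendant '{"grip":[0.41,0.41,0.41],"linear":[[0,0,1.5],[0,0,1.5],[0,0,0]],"angular":[[0,0,0],[0,0,0],[0,0,0]]}'
python3 s.py e 45
```

```text
t: 8.38
ee_pos: [593.9, -107.9, 53.2]
orientation: [-3.119, 0.376, 0.004]
ft_force: [-0.1, -1.4, -0.2]
width: 62.0
grasp_force: 0.0
t: 8.72
ee_pos: [594.7, -108.1, 49.6]
orientation: [-3.119, 0.376, 0.002]
ft_force: [0.2, 0.2, -0.1]
width: 61.9
grasp_force: 0.0
t: 8.97
ee_pos: [594.9, -108.2, 46.8]
orientation: [-3.119, 0.375, 0.001]
ft_force: [0.4, 0.0, -1.0]
width: 62.0
grasp_force: 0.0
tcp clip [ 0.6 -0.8] 46.8 yawerr deg -0.03 F clip [0.4 0.1] -1.0 w 62.0 t 8.9667
scene [260.6, 188.2] 24 clip [-72.9 -42. ]
scene [233.1, 204.4] 10 clip [ 15.6 -85.2]
scene [290.1, 227.7] 42 clip [ 10.  103.9]
side [359.8, 245.3] 21 clip [ -0.9 -98.9]
wrist [484.1, 215.3] 14 clip [ 15.7 -86.4]
wrist [140.7, 233.5] 595 clip [ 5.2 98.2]
wrist [474.9, 247.0] 128 clip [ -2.4 -83.6]
```

```bash
python3 -m pendant '{"grip":[0.41,0.41,0.41],"linear":[[0,0,1],[0,0,1],[0,0,0]],"angular":[[0,0,0],[0,0,0],[0,0,0]]}'; python3 -m pendant '{"grip":[0.41,0.41,0.41],"linear":[[0,0,1],[0,0,1],[0,0,0]],"angular":[[0,0,0],[0,0,0],[0,0,0]]}'
```

```text
t: 9.37
ee_pos: [595.0, -108.2, 45.0]
orientation: [-3.119, 0.376, 0.0]
ft_force: [0.2, -0.5, -0.5]
width: 61.7
grasp_force: 0.0
t: 9.62
ee_pos: [595.0, -108.2, 42.9]
orientation: [-3.119, 0.375, 0.0]
ft_force: [-1.1, -0.1, 0.5]
width: 62.2
grasp_force: 0.0
```

View pics/wrist_e.png

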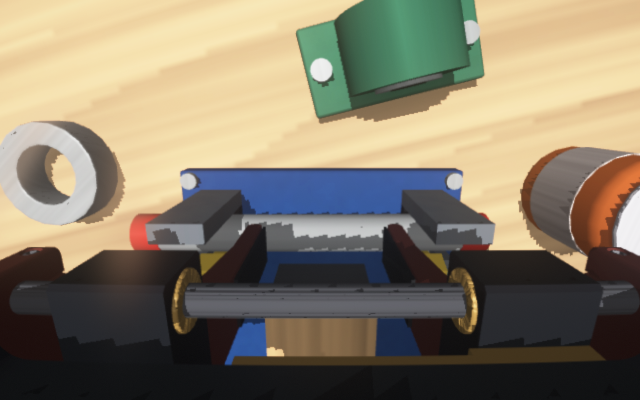

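Wrist: the shaft is down in the slot, looks level (y≈232, red ends at 143 and about 480), and sits in front of both walls. I continue down to contact.

```bash
python3 -m pendant '{"grip":[0.41,0.41,0.41],"linear":[[0,0,0.7],[0,0,0.7],[0,0,0]],"angular":[[0,0,0],[0,0,0],[0,0,0]]}'; python3 -m pendant '{"grip":[0.41,0.41,0.41],"linear":[[0,0,0.7],[0,0,0.7],[0,0,0]],"angular":[[0,0,0],[0,0,0],[0,0,0]]}'
```

```text
t: 9.87
ee_pos: [595.3, -108.3, 41.8]
orientation: [3.119, -0.376, 0.0]
ft_force: [-0.3, -0.4, 1.9]
width: 62.4
grasp_force: 0.5
t: 10.12
ee_pos: [596.3, -108.5, 41.5]
orientation: [3.119, -0.375, 0.004]
ft_force: [0.1, 0.3, 7.8]
width: 62.0
grasp_force: 4.1
```

```bash
python3 -m pendant '{"grip":[0.41,0.41,0.41,0.41],"linear":[[0,0,0.6],[0,0,0.6],[0,0,0.6],[0,0,0]],"angular":[[0,0,0],[0,0,0],[0,0,0],[0,0,0]]}'; python3 -m pendant '{"grip":[0.41],"linear":[[0,0,0]],"angular":[[0,0,0]]}'
```

```text
t: 10.45
ee_pos: [596.6, -108.5, 41.1]
orientation: [3.119, -0.375, 0.005]
ft_force: [-3.5, 0.9, 20.3]
width: 61.9
grasp_force: 10.3
t: 10.53
ee_pos: [596.6, -108.5, 41.1]
orientation: [3.119, -0.375, 0.005]
ft_force: [-4.8, 0.8, 20.7]
width: 62.0
grasp_force: 10.2
```

```bash
python3 -m pendant '{"grip":[0.41,0.41,0.41,0.41,0.41,0.41,0.41,0.41,0.41,0.41,0.41,0.41],"linear":[[0,0,0],[0,0,0],[0,0,0],[0,0,0],[0,0,0],[0,0,0],[0,0,0],[0,0,0],[0,0,0],[0,0,0],[0,0,0],[0,0,0]],"angular":[[0,0,0],[0,0,0],[0,0,0],[0,0,0],[0,0,0],[0,0,0],[0,0,0],[0,0,0],[0,0,0],[0,0,0],[0,0,0],[0,0,0]]}'; python3 s.py f 35; python3 -m pendant '{"grip":[0.41,0.41,0.41,0.41,0.41,0.41,0.41,0.41,0.41,0.41,0.41,0.41],"linear":[[0,0,-1],[0,0,-3],[0,0,-10],[0,0,-25],[0,0,-25],[0,0,-25],[-20,0,-25],[-20,0,-20],[-20,0,-20],[-20,0,-20],[0,0,0],[0,0,0]],"angular":[[0,0,0],[0,0,0],[0,0,0],[0,0,0],[0,0,0],[0,0,0],[0,0,0],[0,0,0],[0,0,0],[0,0,0],[0,0,0],[0,0,0]]}'; python3 s.py g 35
python3 - <<'E'
import cv2
a=cv2.imread("pics/wrist_g.png")[0:240,180:480];cv2.imwrite("pics/gc.png",cv2.resize(a,None,fx=2.4,fy=2.4,interpolation=cv2.INTER_CUBIC))
E
```

```text
t: 11.53
ee_pos: [596.6, -108.5, 41.1]
orientation: [3.119, -0.376, 0.005]
ft_force: [-3.2, 0.7, 20.1]
width: 62.1
grasp_force: 10.1
tcp clip [ 2.3 -0.8] 41.1 yawerr deg -0.03 F clip [-3.3 -0.1] 20.1 w 62.1 t 11.5333
scene [261.5, 189.6] 27 clip [-75.4 -41.2]
scene [290.0, 228.1] 41 clip [  6.2 101.3]
side [360.0, 245.8] 21 clip [  2.  -90.8]
wrist [134.2, 233.5] 480 clip [  5.3 104.5]
wrist [488.1, 220.5] 32 clip [ 13.  -91.2]
t: 12.68
ee_pos: [517.6, -89.2, 213.9]
orientation: [3.119, -0.375, 0.004]
ft_force: [0.1, -0.3, 0.3]
width: 61.9
grasp_force: 0.0
tcp clip [-79.   -0.7] 213.9 yawerr deg -0.02 F clip [ 0.2 -0.3] 0.3 w 61.9 t 12.6833
scene [233.2, 204.3] 11 clip [ 10.1 -89.8]
scene [290.0, 227.9] 39 clip [  5.7 101. ]
side [349.0, 205.5] 8 clip [  2.  107.5]
side [359.7, 244.8] 26 clip [  1.9 -86.4]
wrist [222.4, 101.0] 300 clip [  2.1 101.9]
wrist [409.9, 100.4] 314 clip [  2.7 -87.8]
```

View pics/gc.png

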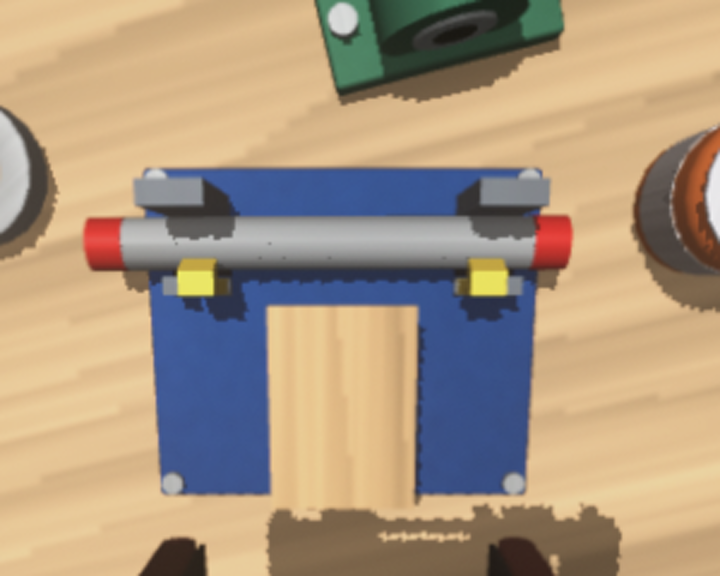

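The shaft is seated and parallel (red ends at (222,101) and (410,100)). Both yellow jaws lie back over it, their fronts flush with the cheeks, and the bystanders are untouched. Handing in.

```bash
python3 -c "
from workcell import ctrl
print(ctrl.close_job())"
```

```text
the job is handed in; nothing more can be done
None
```

The shaft is seated level on both forks with both jaws shut over it, after I pressed it at about 20 N for just over a second; I handed the job in at about 12.8 s, and no verdict was shown.

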